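# Find the drawer divider whose slot is too tight

## Task

One of the three slotted drawer dividers leaning in the slanted rack has its slot cut too tight. Slide the tip of the feeler blade down into the slots, without forcing it, until you find the one in which it jams; then lay the feeler back in its tray and set that divider in the open rework box. Leave the other two standing in the rack and everything else on the bench where it is.

Things in the scene. Friction and masses are not known exactly. Their poses are not given: they have to be found in the camera images.
- feeler: feeler: steel blade 5 mm thick, 22 mm wide, in a beech handle 24 mm wide, 32 mm high. Along its x: handle -90 to +10 mm, blade +10 to +90 mm. Origin on its underside; the blade stands on edge (thickness along y, z 0 to 22 mm), underside flush with the handle's. About 120 g, balance near x = -15 mm. Starts lying so in the tray, blade pointing roughly away from the robot
- feeler_tip (a point): middle of the blade's end face (feeler x = 90, z = 11 mm)
- tray: fixed open tool tray, 250 mm (its x) by 120 mm (its y) outside, walls 5 mm thick and 20 mm high, inner floor 5 mm above the bench; origin under its centre. Stands left or right
- rack: fixed slanted pine rack, 150 mm (x) by 330 mm (y); origin under its centre, x away from the robot. The dividers stand about 104 mm apart along its y in a 17 mm groove, against a leaning board on their robot side that reaches 64 mm up them; an 18 mm lip on their far side. Draw a divider out upwards along its own slope
- rework_box: fixed open pine box for pieces to be re-sanded, 132 mm (its x) by 162 mm (its y) outside, 58 mm high, walls and floor 6 mm; origin under its centre. Stands on the other side from the tray
- divider_a: one of three outwardly alike drawer dividers of 12 mm plywood, 90 mm wide, 110 mm tall, about 75 g, with a slot from the top edge. Origin: middle of its bottom edge; its own z runs up the board, y along its width, x is its face normal. Starts loose in the rack, leaning 30 degrees from vertical, top towards the robot
- divider_a_slot (a point): middle of that divider's slot mouth, on the top edge (110 mm up). The slot runs 50 mm down the board's middle, through its thickness. Every mouth is eased alike: 13 mm wide at the top, narrowing over 5 mm. Below, the slot is 7.5 mm wide in two dividers (the 5 mm blade goes in) but 2.5 mm in one, any of them: there the blade jams about 4 to 6 mm down
- divider_b: one of three outwardly alike drawer dividers of 12 mm plywood, 90 mm wide, 110 mm tall, about 75 g, with a slot from the top edge. Origin: middle of its bottom edge; its own z runs up the board, y along its width, x is its face normal. Starts loose in the rack, leaning 30 degrees from vertical, top towards the robot
- divider_b_slot (a point): middle of that divider's slot mouth, on the top edge (110 mm up). The slot runs 50 mm down the board's middle, through its thickness. Every mouth is eased alike: 13 mm wide at the top, narrowing over 5 mm. Below, the slot is 7.5 mm wide in two dividers (the 5 mm blade goes in) but 2.5 mm in one, any of them: there the blade jams about 4 to 6 mm down
- divider_c: one of three outwardly alike drawer dividers of 12 mm plywood, 90 mm wide, 110 mm tall, about 75 g, with a slot from the top edge. Origin: middle of its bottom edge; its own z runs up the board, y along its width, x is its face normal. Starts loose in the rack, leaning 30 degrees from vertical, top towards the robot
- divider_c_slot (a point): middle of that divider's slot mouth, on the top edge (110 mm up). The slot runs 50 mm down the board's middle, through its thickness. Every mouth is eased alike: 13 mm wide at the top, narrowing over 5 mm. Below, the slot is 7.5 mm wide in two dividers (the 5 mm blade goes in) but 2.5 mm in one, any of them: there the blade jams about 4 to 6 mm down
- dome: bystander: small glass dome on a dark wood foot, 100 mm across, 112 mm high; origin under its centre; fragile, leave alone
- sanding_block: bystander: oak sanding block with cork sole, 115 x 62 x 36 mm; origin under its centre
- spanner: bystander: chrome adjustable spanner lying flat, 210 mm along its x, 46 mm wide, 13 mm high
- clamp: bystander: purple plastic spring clamp lying flat, 160 mm along its x, 90 mm wide, 26 mm high
- glue: bystander: upright glue bottle, 60 mm across, 165 mm high; origin under its centre
- square: bystander: try square lying flat, stock 110 mm along its y, blade 150 mm along its x, 16 mm high; origin under the stock's middle
- jar: bystander: upright glass jar, 72 mm across, 90 mm high; origin under its centre
There are look-alikes about, which are no part of the job. Leave any orange look-alike of the divider_b alone.

How it is judged (in metres and radians):
On the way:
1. the blade's tip is tried in the tight slot: in its mouth, in line with it, and pressing (y of feeler_tip in the frame of divider_b between -0.005 and 0.005 m and x of feeler_tip in the frame of divider_b between -0.03 and 0.03 m and z of feeler_tip in the frame of divider_b between 0.085 and 0.116 m and angle between the y axis of feeler and the y axis of divider_b, either way round below 0.25 rad and contact force between feeler and divider_b above 1 N), for 0.1 s.
At the end, for the whole second after the job is handed in: The feeler lies level in its tray (within about 5 degrees), the divider whose slot is too tight stands or lies in the rework box with its lower edge within 40 mm of the bench, the other two dividers stand in the rack within 20 mm of where they were, everything released and at rest (x of feeler in the frame of tray between -0.06 and 0.06 m and y of feeler in the frame of tray between -0.055 and 0.055 m and z of feeler in the frame of tray below 0.035 m and angle between feeler's own x axis and vertical between 1.47 and 1.67 rad and linear speed of each of feeler, divider_b, divider_a, divider_c below 0.03 m/s and angular speed of each of feeler, divider_b below 0.3 rad/s and x of divider_b in the frame of rework_box between -0.066 and 0.066 m and y of divider_b in the frame of rework_box between -0.081 and 0.081 m and z of divider_b in the frame of rework_box below 0.04 m and x of divider_b_slot in the frame of rework_box between -0.12 and 0.12 m and distance of each of divider_a, divider_c from where it was at the start of the episode below 0.02 m and angle between each of divider_a, divider_c's own z axis and vertical below 0.7 rad); the robot touches nothing.
It fails at once if the blade is forced: over 60 N against a divider (contact force between feeler and divider_a above 60 N or contact force between feeler and divider_b above 60 N or contact force between feeler and divider_c above 60 N).
It fails at once if a divider whose slot takes the blade is taken out of the rack (over 50 mm away) (distance of any of divider_a, divider_c from where it was at the start of the episode above 0.05 m).
It fails at once if a bystander is pushed more than 30 mm or knocked over (distance of any of dome, sanding_block, spanner, clamp, glue, square, jar from where it was at the start of the episode above 0.03 m or angle between any of dome, glue, jar's own z axis and vertical above 0.4 rad).
It also fails if it takes over 72 s, if anything falls off the work surface, if the arm or the gripper's body presses on something with over 40 N, if the wrist force passes 120 N, or if a joint passes its speed limit or range.

## Robot

A 7-joint arm with a two-finger parallel gripper is mounted at the origin on the work surface. World frame = base frame: x ahead of the robot, y to its left, z up, the work surface at z = 0. Lengths are in m, angles in degrees, forces in N, time in s.
With the tool pointing down it reaches from about 0.425 to 0.875 m from the base axis. Payload 4.7 kg.
Tool frame: the origin (TCP) lies midway between the tips of the shut fingers; the grasp point (between the pads) lies env.grip_point_offset behind it (env.grip_point_offset is the distance from the TCP to the grasp point, in m); z points along the fingers, y is the line along which they close (so a half turn about z gives the same grasp; the last joint's range is limited). The gripper opens to 87 mm and grips with 3 to 60 N. Pads are 19 mm wide; open, the fingers measure 117 mm over their backs; the gripper's body (75 mm by 190 mm) begins 51 mm behind the grasp point.
Start: joints at [-64.452, 18.392, -4.016, 83.108, 1.295, 78.541, -3.26], TCP at [0.272, 0.59, 0.223] pointing down, gripper open.
Joint ranges: [-163.93, 163.93], [-17.29, 119.83], [-79.2, 71.16], [3.27, 140.29], [-89.18, 269.18], [5.43, 117.66], [-154.24, 154.24]. Speed limits (degrees/s): [147.25, 147.25, 180, 180, 180, 180, 180].

## Interface

Orientations are given as [roll, pitch, yaw] about the fixed x, y, z axes, in that order (R = Rz(yaw) Ry(pitch) Rx(roll)).
In Python, from cell import env gives the robot as it stands.
- The arm moves only by the shell command python3 -m creep 'ROWS' [FORCE]. ROWS is a JSON object of lists of equal length, an entry for each row: "translation": the shift along the tool's x, y, z in units of 0.08 m (1.0 is 0.08 m), a list of three; "turn": the turn, a rotation vector about the tool's x, y, z in units of 180 degrees (1.0 is 180 degrees), a list of three; "grip": the opening, from 0 (shut) to 1 (fully open). In form: {"translation": [[x, y, z], ...], "turn": [[ax, ay, az], ...], "grip": [grip, ...]}. A call has 1 to 5 rows; each row shifts and turns the commanded pose from where the row before left it, along the tool's axes as they then stand; what a row does not reach is not made up. A row lasts 1/8 s, in which the tool goes at most 62.5 mm and 10.7 degrees, less where a joint would pass 70% of its speed; a pose out of reach is approached as far as the arm can. A call with a number of a shift or a turn outside -1 to 1 is refused whole. A call with a gripper value outside its range is refused whole. The fingers move at their own pace and stop on an object; FORCE is the grip in N (left out, the last holds). Time passes only in rows, so rows that do not move let the fingers close. It gives the time, the measured TCP pose, the force, the opening and the grip force at its end, in the units of the state.
- env.get_obs(): the state, without advancing time (a new reading comes with each control period).
- env.read_camera(name): name is "scene" or "top" or "wrist"; returns a dict with "frame" (480x640x3 uint8, red, green, blue), "z_map" (480x640 float32, m along the optical axis (not along the pixel's ray), 0 where there is no reading), "K" (3x3 intrinsics, pixels), "D" ([k1, k2, p1, p2, k3] as OpenCV has them; the pictures are not rectified), "rvec" (rotation vector, rad) and "tvec" (3), from world to camera coordinates, as OpenCV has them. Camera axes: x right, y down, z forward; pixel columns grow to the right and rows downward; lengths in m; the calibration is good to about 2 mm. A picture is of the moment at which its call begins.
- env.sign_off(): hands the job in; it is judged then, once.
The state is a dict: "time_s": time; "qpos": joint angles; "joint_velocities": joint speeds; "effort": joint torques, N m; "tool_pos": TCP position; "tool_rot": TCP orientation; "force": force on the tool from outside, world axes, zero at the start; "wrist_torque": the same for the moment, N m; "grip_width": finger opening in m; "grasp_force": force on a finger pad.
Only numpy, scipy, OpenCV 4.12 (cv2) and the standard library are available. Lean on these libraries where they do the work, as an engineer would, in place of code of your own. Each camera call takes 0.05 s, during which the arm holds its last target. There are 200 camera calls.

## Working session

There is one attempt and no reset: what is moved stays moved. The work goes in short steps, Python scripts to look and compute and a shell command to move; the robot and the scene stay as the last step left them, time stands still between calls to the robot, and variables do not carry over. Pictures are saved under pics/ and viewed, at most 11 in all, crops included, and the job is handed in when it is done.

```bash
mkdir -p pics; ls
cat > h.py <<'E'
import numpy as np, cv2
from cell import env
from scipy.spatial.transform import Rotation as R
def shot(n,f=None):
    c=env.read_camera(n)
    if f: cv2.imwrite('pics/'+f,c['frame'][:,:,::-1])
    np.savez('last_'+n,**c)
    return c
def load(n): return dict(np.load('last_'+n+'.npz'))
def ray(c,px):
    px=np.array(px,float).reshape(-1,1,2)
    u=cv2.undistortPoints(px,c['K'],c['D']).reshape(-1,2)
    Rm=cv2.Rodrigues(c['rvec'])[0]
    d=np.c_[u,np.ones(len(u))]@Rm
    return -Rm.T@np.ravel(c['tvec']),d
def plane(c,px,z):
    o,d=ray(c,px); return o+d*((z-o[2])/d[:,2])[:,None]
def depth(c,px):
    o,d=ray(c,px); z=np.array([c['z_map'][int(round(v)),int(round(u))] for u,v in px])
    return o+d*z[:,None]
def proj(c,P): return cv2.projectPoints(np.array(P,float).reshape(-1,3),c['rvec'],c['tvec'],c['K'],c['D'])[0].reshape(-1,2)
E
python3 - <<'E'
from h import *
for n in('scene','top'):
    c=shot(n,n+'1.png'); print(n,ray(c,[[320,240]]))
print(env.get_obs(),env.grip_point_offset)
E
```

```text
pics
scene (array([1.18882135, 0.65268175, 1.11824701]), array([[-0.49363849, -0.48726009, -0.72055328]]))
top (array([ 0.45408103, -0.02806068,  1.53152407]), array([[ 0.02541798,  0.00276101, -1.00001841]]))
{'time_s': 0.1, 'qpos': array([-64.45164717,  18.43424152,  -4.01664229,  83.16903748,
         1.2949033 ,  78.53991237,  -3.25930972]), 'joint_velocities': array([-0.04963256, -0.01126576, -0.00480933, -0.05374191,  0.07049358,
       -0.01568747,  0.17724999]), 'effort': array([-5.79069510e-04, -4.92570734e+01, -4.06115586e-01, -3.13398778e+01,
       -6.43674214e-02,  3.95109330e-02,  6.98231770e-05]), 'tool_pos': array([0.27185544, 0.58986995, 0.22156764]), 'tool_rot': array([-1.79902040e+02,  5.02776246e-03,  1.55262996e+02]), 'force': array([-0.21466337, -0.62156194,  0.02394458]), 'wrist_torque': array([-0.00122225, -0.02933224,  0.03209003]), 'grasp_force': 0.0, 'grip_width': 0.08703362699211133} 0.0187
```

View pics/top1.png

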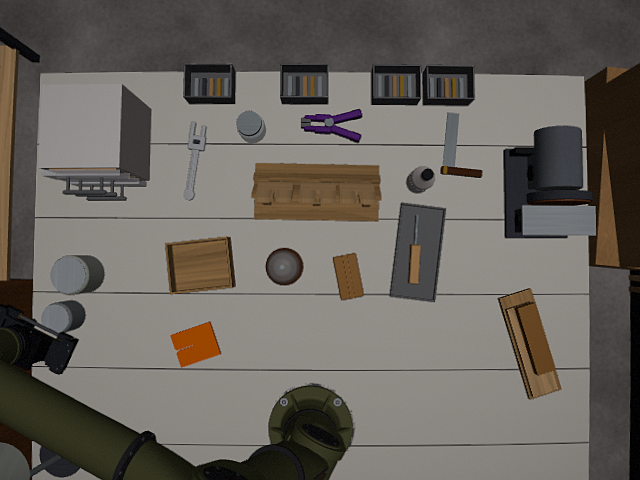

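View pics/scene1.png

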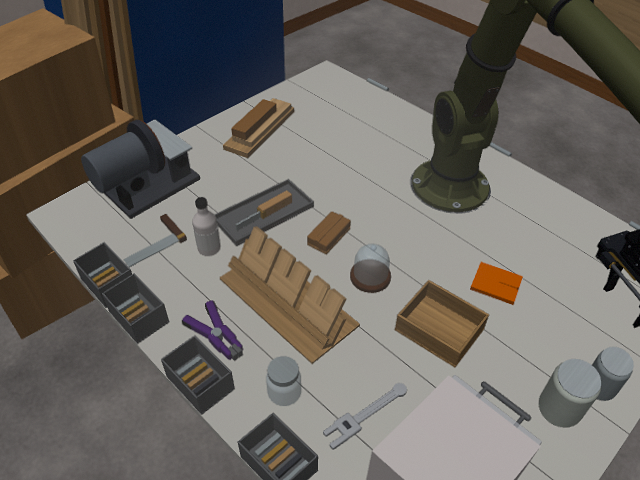

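Top view: the feeler is in the grey tray at (415,252), the rack is at (316,192) with dividers at about x=272, 316 and 360, and the rework box is at (200,264). Possible confusions: the orange slotted plate at (196,345) is a look-alike, the sanding block is at (348,276), and the dark bins along the top edge hold small slats. The dividers I want are the three pine ones in the rack.

Run:
```python
from h import *
c=load('top'); f=c['frame']
cr=f[150:310,240:450][:,:,::-1]; cv2.imwrite('pics/crop1.png',cv2.resize(cr,None,fx=3.7,fy=3.7,interpolation=cv2.INTER_CUBIC))
print(c['K'][0,0])
hsv=cv2.cvtColor(f,cv2.COLOR_RGB2HSV)
# handle
def rect(m,roi,z,name):
    mm=np.zeros_like(m);x0,y0,x1,y1=roi;mm[y0:y1,x0:x1]=m[y0:y1,x0:x1]
    cs=max(cv2.findContours(mm,0,2)[0],key=cv2.contourArea)
    b=cv2.boxPoints(cv2.minAreaRect(cs)); P=plane(c,b,z)
    print(name,b.round(1).tolist(),P[:,:2].round(4).tolist(),'ctr',P.mean(0).round(4))
    e=P[1]-P[0];g=P[2]-P[1]
    for v in(e,g):print('  len',np.linalg.norm(v).round(4),'ang',np.degrees(np.arctan2(v[1],v[0])).round(1))
wood=((hsv[:,:,1]>70)&(hsv[:,:,2]>70)).astype(np.uint8)*255
rect(wood,(395,215,440,295),.037,'handle')
tray=((f.max(2)<125)).astype(np.uint8)*255
rect(tray|wood,(385,198,450,305),.02,'tray')
rect(wood,(155,225,245,300),.058,'box')
rect(wood,(245,155,390,225),.02,'rack')
```

```text
577.2243559818314
handle [[408.70001220703125, 282.8999938964844], [410.8999938964844, 243.89999389648438], [420.29998779296875, 244.39999389648438], [418.1000061035156, 283.5]] [[0.382, -0.2542], [0.4832, -0.2599], [0.4819, -0.2845], [0.3808, -0.2787]] ctr [ 0.432  -0.2693  0.037 ]
  len 0.1013 ang -3.2
  len 0.0246 ang -92.9
tray [[385.0, 202.0], [449.0, 202.0], [449.0, 301.0], [385.0, 301.0]] [[0.5934, -0.1944], [0.5945, -0.364], [0.3341, -0.363], [0.3339, -0.1946]] ctr [ 0.464 -0.279  0.02 ]
  len 0.1696 ang -89.6
  len 0.2604 ang 179.8
box [[164.0, 243.10000610351562], [226.6999969482422, 236.10000610351562], [232.3000030517578, 287.0], [169.6999969482422, 293.8999938964844]] [[0.4812, 0.3758], [0.5001, 0.2146], [0.3706, 0.1987], [0.3516, 0.3592]] ctr [0.4259 0.2871 0.058 ]
  len 0.1622 ang -83.3
  len 0.1304 ang -173.0
rack [[250.60000610351562, 218.60000610351562], [251.5, 162.5], [380.6000061035156, 164.6999969482422], [379.6000061035156, 220.8000030517578]] [[0.5477, 0.1586], [0.6961, 0.158], [0.6923, -0.1828], [0.5439, -0.1802]] ctr [ 0.62   -0.0116  0.02  ]
  len 0.1483 ang -0.2
  len 0.3408 ang -90.6
```

View pics/crop1.png

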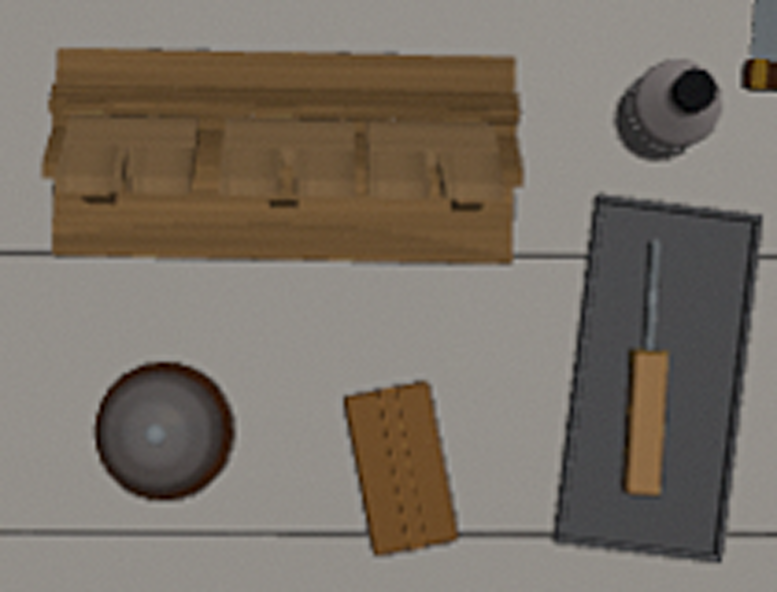

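The crop shows the three pine slotted dividers leaning in the rack, with slot mouths near crop x=125, 285 and 437. The feeler lies in the tray, handle at crop (648,420) and blade pointing away from the robot. The choice matches the description.

```bash
cat >> h.py <<'E'
def go(p,rpy=None,grasp=False):
    "print shift in units in the tool frame from current pose to p (TCP or grasp point), and turn units"
    o=env.get_obs(); R0=R.from_euler('xyz',o['tool_rot'],degrees=True); R1=R0 if rpy is None else R.from_euler('xyz',rpy,degrees=True)
    p=np.array(p,float)
    if grasp: p=p+R1.apply([0,0,env.grip_point_offset])
    d=p-o['tool_pos']
    print('pos',o['tool_pos'].round(4),'rpy',o['tool_rot'].round(1),'t',round(o['time_s'],2),'| shift(now frame)',(R0.inv().apply(d)/.08).round(3),'shift(new frame)',(R1.inv().apply(d)/.08).round(3),'turn',((R0.inv()*R1).as_rotvec()/np.pi).round(4))
def cloud(c,x0,y0,x1,y1):
    v,u=np.mgrid[y0:y1,x0:x1]; px=np.c_[u.ravel(),v.ravel()]
    return px,depth(c,px)
E
python3 - <<'E'
from h import *
c=load('top')
px,P=cloud(c,240,150,395,230)
m=(P[:,2]>.06)&(P[:,2]<.2)
Q=P[m]
print(Q[:,2].max(), np.percentile(Q[:,2],[50,90,99]).round(4))
zt=Q[:,2].max()
T=Q[Q[:,2]>zt-.012]
print('top pts x',T[:,0].min(),T[:,0].max(),np.median(T[:,0]))
ys=np.sort(T[:,1]); g=np.where(np.diff(ys)>.004)[0]
print('segments',[(round(a[0],4),round(a[-1],4),len(a)) for a in np.split(ys,g+1)])
# rack base: lip & board
go([.43,-.27,.22],[180,0,176.8])
E
python3 -m creep '{"translation":[[0,0,0],[0,0,0],[-0.6,0,-0.1],[-0.6,0,0],[-0.6,0,0]],"turn":[[0,0,-0.059],[0,0,-0.059],[0,0,0],[0,0,0],[0,0,0]],"grip":[1,1,1,1,1]}' 20
```

```text
0.13077001838323055 [0.0982 0.1231 0.1287]
top pts x 0.5805374907790953 0.6000359945922691 0.5887605300755349
segments [(np.float64(-0.1609), np.float64(-0.1193), 69), (np.float64(-0.1119), np.float64(-0.0725), 79), (np.float64(-0.0604), np.float64(-0.0212), 76), (np.float64(-0.0114), np.float64(0.0278), 82), (np.float64(0.0473), np.float64(0.0894), 84), (np.float64(0.0942), np.float64(0.1359), 87)]
pos [0.2719 0.5899 0.2216] rpy [-179.9    0.   155.3] t 0.1 | shift(now frame) [-6.293 -8.935  0.035] shift(new frame) [ -2.574 -10.621   0.02 ] turn [-5.000e-04 -1.000e-04 -1.197e-01]
time_s: 0.72
tool_pos: [0.417, 0.5812, 0.2302]
tool_rot: [-180.0, -0.0, 176.5]
force: [0.1, 0.9, 0.4]
grip_width: 0.0872
grasp_force: 0.0
```

```bash
python3 -m creep '{"translation":[[-0.3,-0.7,0],[0,-0.7,0],[0,-0.7,0],[0,-0.7,0],[0,-0.7,0]],"turn":[[0,0,0],[0,0,0],[0,0,0],[0,0,0],[0,0,0]],"grip":[1,1,1,1,1]}' 
python3 -m creep '{"translation":[[0,-0.7,0],[0,-0.7,0],[0,-0.7,0],[0,-0.7,0],[0,-0.7,0]],"turn":[[0,0,0],[0,0,0],[0,0,0],[0,0,0],[0,0,0]],"grip":[1,1,1,1,1]}' 
python3 -m creep '{"translation":[[0,-0.7,0],[0,-0.7,0],[0,-0.7,0],[0,-0.7,0],[0,-0.6,0]],"turn":[[0,0,0],[0,0,0],[0,0,0],[0,0,0],[0,0,0]],"grip":[1,1,1,1,1]}'
python3 - <<'E'
from h import *
shot('wrist','w1.png')
go([.427,-.269,.026],[180,0,176.8],True)
print(env.get_obs()['qpos'])
E
```

```text
time_s: 1.35
tool_pos: [0.4223, 0.2985, 0.2302]
tool_rot: [-180.0, -0.0, 176.5]
force: [1.1, -0.2, -0.0]
grip_width: 0.0871
grasp_force: 0.0
time_s: 1.98
tool_pos: [0.405, 0.0193, 0.2304]
tool_rot: [180.0, 0.0, 176.5]
force: [0.7, -0.8, -0.0]
grip_width: 0.0869
grasp_force: 0.0
time_s: 2.6
tool_pos: [0.3882, -0.2524, 0.2305]
tool_rot: [180.0, 0.0, 176.4]
force: [0.4, 0.4, 0.3]
grip_width: 0.087
grasp_force: 0.0
pos [ 0.3866 -0.2592  0.2309] rpy [-1.797e+02  1.000e-01  1.760e+02] t 2.65 | shift(now frame) [-0.509 -0.074  2.796] shift(new frame) [-0.511 -0.094  2.795] turn [-0.0015  0.0003 -0.0043]
[-14.80183657  -8.23013132  41.8217047  108.80343866   5.84309249
  77.25423262 111.4684417 ]
```

View pics/w1.png

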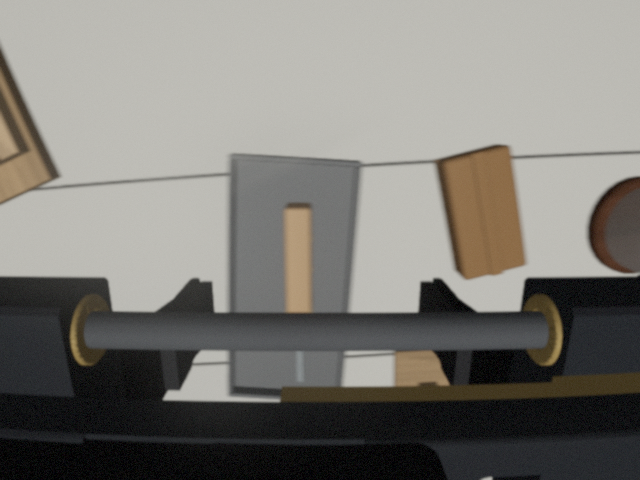

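Run:
```python
from h import *
c=load('wrist'); f=c['frame']
hsv=cv2.cvtColor(f,cv2.COLOR_RGB2HSV)
m=((hsv[:,:,1]>70)&(hsv[:,:,2]>70)).astype(np.uint8)*255
for k in sorted(cv2.findContours(m,0,2)[0],key=cv2.contourArea)[-4:]:
    b=cv2.boxPoints(cv2.minAreaRect(k)); P=plane(c,b,.037); v=[P[1]-P[0],P[2]-P[1]]
    print(b.round().tolist(),P.mean(0).round(4),[(np.linalg.norm(a).round(4),np.degrees(np.arctan2(a[1],a[0])).round(1)) for a in v])
```

```text
[[390.0, 351.0], [448.0, 349.0], [449.0, 387.0], [391.0, 389.0]] [ 0.5489 -0.1589  0.037 ] [(np.float64(0.0569), np.float64(87.8)), (np.float64(0.0434), np.float64(3.7))]
[[285.0, 204.0], [310.0, 204.0], [312.0, 313.0], [287.0, 313.0]] [ 0.4292 -0.27    0.037 ] [(np.float64(0.0217), np.float64(87.5)), (np.float64(0.1032), np.float64(-2.7))]
[[0.0, 202.0], [0.0, 66.0], [51.0, 66.0], [51.0, 202.0]] [ 0.3012 -0.5027  0.037 ] [(np.float64(0.1198), np.float64(167.4)), (np.float64(0.048), np.float64(83.2))]
[[435.0, 157.0], [508.0, 143.0], [532.0, 267.0], [459.0, 281.0]] [ 0.3968 -0.1016  0.037 ] [(np.float64(0.0644), np.float64(97.9)), (np.float64(0.117), np.float64(14.2))]
```

The wrist view confirms the handle at pixel (298,258), which gives (0.430,-0.270) and yaw about -3°. I'll approach with a 30° tilt and the fingers half open.

```bash
cat >> h.py <<'E'
RD=R.from_euler('xyz',[180,0,180],degrees=True)
def tilt(yaw,t): return (R.from_euler('z',yaw,degrees=True)*R.from_euler('y',t,degrees=True)*RD).as_euler('xyz',degrees=True)
E
python3 -m creep '{"translation":[[0,0,0],[0,0,0],[0,0,0]],"turn":[[0,-0.056,-0.002],[0,-0.056,-0.002],[0,-0.055,0]],"grip":[0.5,0.5,0.5]}'
python3 - <<'E'
from h import *
r=tilt(-3,-30); a=R.from_euler('xyz',r,degrees=True).apply([0,0,1])
g=np.array([.427,-.2695,.029])
go(g-.07*a,r,True); go(g,r,True)
E
```

```text
time_s: 3.02
tool_pos: [0.3874, -0.2444, 0.2404]
tool_rot: [178.8, 15.9, 177.5]
force: [-0.3, 0.9, 1.0]
grip_width: 0.0646
grasp_force: 0.0
pos [ 0.3874 -0.2444  0.2404] rpy [178.8  15.9 177.5] t 3.02 | shift(now frame) [ 0.39  -0.331  2.052] shift(new frame) [ 0.879 -0.288  1.902] turn [ 0.0075 -0.0785  0.0017]
pos [ 0.3874 -0.2444  0.2404] rpy [178.8  15.9 177.5] t 3.02 | shift(now frame) [ 0.177 -0.352  2.901] shift(new frame) [ 0.879 -0.288  2.777] turn [ 0.0075 -0.0785  0.0017]
```

```bash
python3 -m creep '{"translation":[[0.2,-0.1,0.3],[0.2,-0.1,0.4],[0.2,-0.1,0.4],[0.1,0,0.3],[0,0,0]],"turn":[[0,0,0],[0,-0.04,0],[0,-0.04,0],[0,0,0],[0,0,0]],"grip":[0.5,0.5,0.5,0.5,0.5]}'
python3 - <<'E'
from h import *
print(env.get_obs()['qpos'].round(1))
r=tilt(-3,-30); a=R.from_euler('xyz',r,degrees=True).apply([0,0,1])
g=np.array([.427,-.2695,.029])
go(g-.07*a,r,True); go(g,r,True)
E
```

```text
time_s: 3.65
tool_pos: [0.3742, -0.2549, 0.1401]
tool_rot: [177.7, 25.1, 177.5]
force: [0.7, 0.7, -1.3]
grip_width: 0.0434
grasp_force: 0.0
[ 41.5 -15.1   3.9 131.3 -23.5  48.8 146.7]
pos [ 0.3742 -0.2549  0.1401] rpy [177.7  25.1 177.5] t 3.65 | shift(now frame) [ 0.04  -0.186  0.895] shift(new frame) [ 0.116 -0.148  0.896] turn [ 0.0138 -0.0272  0.0018]
pos [ 0.3742 -0.2549  0.1401] rpy [177.7  25.1 177.5] t 3.65 | shift(now frame) [-0.035 -0.224  1.766] shift(new frame) [ 0.116 -0.148  1.771] turn [ 0.0138 -0.0272  0.0018]
```

```bash
python3 -m creep '{"translation":[[-0.1,-0.1,0.2],[-0.1,-0.1,0.2],[0,0,0]],"turn":[[0.006,0.025,0],[0.006,0.025,0],[0,0,0]],"grip":[0.5,0.5,0.5]}'
python3 - <<'E'
from h import *
print(env.get_obs()['qpos'].round(1))
r=tilt(-3,-16); 
g=np.array([.427,-.2695,.028])
go(g,r,True)
E
```

```text
time_s: 4.03
tool_pos: [0.406, -0.2706, 0.1199]
tool_rot: [-179.8, 16.4, 178.2]
force: [0.2, -0.3, 0.8]
grip_width: 0.0436
grasp_force: 0.0
[ 40.9  -6.2  -3.1 124.2 -12.8  49.2 133.2]
pos [ 0.406  -0.2706  0.1199] rpy [-179.8   16.4  178.2] t 4.03 | shift(now frame) [0.074 0.025 1.41 ] shift(new frame) [0.066 0.027 1.41 ] turn [0.0007 0.0021 0.0064]
```

```bash
python3 -m creep '{"translation":[[0.07,0.02,0.35],[0,0,0.35],[0,0,0.35],[0,0,0.2],[0,0,0]],"turn":[[0,0,0.006],[0,0,0],[0,0,0],[0,0,0],[0,0,0]],"grip":[0.5,0.5,0.5,0.5,0.5]}'
python3 - <<'E'
from h import *
go([.427,-.2695,.028],tilt(-3,-16),True)
E
```

```text
time_s: 4.65
tool_pos: [0.4254, -0.2707, 0.0209]
tool_rot: [179.8, 16.3, 176.8]
force: [0.2, 0.1, -0.0]
grip_width: 0.0436
grasp_force: 0.0
pos [ 0.4254 -0.2707  0.0209] rpy [179.8  16.3 176.8] t 4.65 | shift(now frame) [-0.042  0.016  0.154] shift(new frame) [-0.043  0.016  0.154] turn [ 0.0008  0.0015 -0.0013]
```

```bash
python3 -m creep '{"translation":[[-0.04,0.01,0.14],[0,0,0],[0,0,0],[0,0,0],[0,0,0]],"turn":[[0,0,0],[0,0,0],[0,0,0],[0,0,0],[0,0,0]],"grip":[0.5,0.5,0.1,0.1,0.1]}' 25
python3 -m creep '{"translation":[[0,0,0],[0,0,-0.3],[0,0,-0.5],[0,0,-0.5],[0,0,-0.5]],"turn":[[0,0,0],[0,0,0],[0,0,0],[0,0,0],[0,0,0]],"grip":[0.1,0.1,0.1,0.1,0.1]}' 25
python3 - <<'E'
from h import *
c=shot('scene'); f=c['frame']
go([.5,0,.25],tilt(0,30),True); print(env.get_obs()['qpos'].round(1),env.get_obs()['wrist_torque'])
E
```

```text
time_s: 5.28
tool_pos: [0.4321, -0.271, 0.0118]
tool_rot: [179.9, 16.3, 176.7]
force: [-1.4, 0.0, 2.4]
grip_width: 0.024
grasp_force: 25.0
time_s: 5.9
tool_pos: [0.3908, -0.2687, 0.1505]
tool_rot: [179.8, 16.3, 176.7]
force: [0.6, -1.0, -1.0]
grip_width: 0.0236
grasp_force: 25.0
pos [ 0.3922 -0.271   0.156 ] rpy [-179.9   16.7  176.7] t 5.95 | shift(now frame) [-1.271  3.451 -0.643] shift(new frame) [-0.58   3.388 -1.457] turn [ 0.0015  0.2592 -0.0189]
[ 41.5 -10.2  -2.5 123.2 -12.4  53.9 131.9] [-0.10769525  0.30653144 -0.04172069]
```

```bash
cat >> h.py <<'E'
ZD=np.array([-.5,0,.866]);XD=np.array([.866,0,.5])
def rig(o=None,g0=16.3):
    "feeler tip & rotation in world from the state"
    o=o or env.get_obs(); Rt=R.from_euler('xyz',o['tool_rot'],degrees=True)
    Rg=R.from_euler('xyz',tilt(0,-g0),degrees=True)  # tool in feeler frame
    Rf=Rt*Rg.inv(); g=o['tool_pos']-Rt.apply([0,0,env.grip_point_offset])
    return g+Rf.apply([.133,0,-.0137]),Rf
def tipto(p,yaw,pitch,g0=16.3):
    Rf=R.from_euler('z',yaw,degrees=True)*R.from_euler('y',pitch,degrees=True)
    go(np.array(p)-Rf.apply([.133,0,-.0137]),tilt(yaw,pitch-g0),True)
E
python3 - <<'E'
from h import *
c=load('top')
px,P=cloud(c,240,150,395,230)
for a,b in((-.165,-.07),(-.063,.03),(.045,.14)):
    Q=P[(P[:,1]>a)&(P[:,1]<b)&(P[:,2]>.08)&(P[:,2]<.2)]
    # coordinates along divider axes
    s=Q@ZD; n=Q@XD
    i=s>np.percentile(s,99)-.006
    print('s top',np.percentile(s,[80,90,95,99]).round(4),'n face',np.percentile(n,[2,20,50,80,98]).round(4), 'n of top',np.percentile(n[i],[5,50,95]).round(4))
print(rig())
tipto([.57,-.116,.22],-.5,46)
E
python3 -m creep '{"translation":[[0,0.2,-0.5],[0,0.4,-0.5],[0,0.5,-0.3],[0,0.5,0],[0,0.3,0]],"turn":[[0,0,-0.005],[0,0,-0.005],[0,0,-0.004],[0,0,0],[0,0,0]],"grip":[0.1,0.1,0.1,0.1,0.1]}' 25
```

```text
s top [-0.1876 -0.186  -0.1845 -0.182 ] n face [0.5626 0.5686 0.573  0.5747 0.5766] n of top [0.5635 0.5689 0.5751]
s top [-0.1882 -0.1863 -0.1845 -0.1824] n face [0.5635 0.5692 0.5744 0.5758 0.5776] n of top [0.5643 0.571  0.5771]
s top [-0.1888 -0.1868 -0.1854 -0.1835] n face [0.5637 0.5708 0.5756 0.5772 0.579 ] n of top [0.5654 0.5726 0.5776]
(array([ 0.51970413, -0.27840689,  0.16108503]), Rotation.from_matrix(array([[ 0.99830939,  0.05778656, -0.00625136],
                            [-0.05777118,  0.99832643,  0.002613  ],
                            [ 0.00639189, -0.00224744,  0.99997705]])))
pos [ 0.3922 -0.271   0.156 ] rpy [-179.9   16.7  176.7] t 5.95 | shift(now frame) [-1.47   2.003 -1.56 ] shift(new frame) [ 0.028  1.957 -2.185] turn [ 0.0011  0.2575 -0.016 ]
time_s: 6.58
tool_pos: [0.4081, -0.1546, 0.2196]
tool_rot: [178.1, 13.8, 179.0]
force: [-0.1, -0.3, -1.9]
grip_width: 0.0244
grasp_force: 25.0
```

```bash
python3 -m creep '{"translation":[[-0.3,0,-0.2],[-0.3,0,-0.2],[-0.2,0,-0.2],[0,0,-0.2],[0,0,-0.1]],"turn":[[0.008,0.05,0],[0.005,0.05,0],[0,0.05,0],[0,0.05,0],[0,0.05,0]],"grip":[0.1,0.1,0.1,0.1,0.1]}' 25
python3 - <<'E'
from h import *
M=np.array([.5856,-.116,.1257])
print(rig()[0],env.get_obs()['qpos'].round(1)); tipto(M+.04*ZD,-.5,46)
E
```

```text
time_s: 7.2
tool_pos: [0.4747, -0.1582, 0.2978]
tool_rot: [-179.3, -31.3, 178.7]
force: [-0.8, 0.1, -1.2]
grip_width: 0.0237
grasp_force: 25.0
[ 0.56397576 -0.16057227  0.20631852] [ 25.1  23.4 -19.5  75.1  11.1 113.9  95.6]
pos [ 0.4747 -0.1582  0.2978] rpy [-179.3  -31.3  178.7] t 7.2 | shift(now frame) [-0.295  0.543  0.524] shift(new frame) [-0.286  0.537  0.534] turn [-0.0014 -0.0088 -0.0038]
```

```bash
python3 -m creep '{"translation":[[-0.15,0.25,0.1],[-0.13,0.25,0.2],[0,0.03,0.2],[0,0,0],[0,0,0]],"turn":[[0,-0.009,-0.004],[0,0,0],[0,0,0],[0,0,0],[0,0,0]],"grip":[0.1,0.1,0.1,0.1,0.1]}' 25
python3 - <<'E'
from h import *
M=np.array([.5856,-.116,.1257])
print(rig()[0],env.get_obs()['qpos'].round(1)); tipto(M+.01*ZD,-.5,46)
c=shot('scene'); t=rig()[0]
uv=proj(c,[t,M]);print(uv.round(1))
u,v=uv.mean(0).astype(int)
cv2.imwrite('pics/s2.png',cv2.resize(c['frame'][v-60:v+60,u-80:u+80][:,:,::-1],None,fx=5,fy=5,interpolation=2)); print(u-80,v-60)
E
```

```text
time_s: 7.82
tool_pos: [0.4734, -0.116, 0.2518]
tool_rot: [-179.7, -29.4, 179.5]
force: [0.6, 1.1, -0.1]
grip_width: 0.0236
grasp_force: 25.0
[ 0.56561099 -0.11697183  0.16324935] [ 23.5  22.  -20.8  81.7   9.1 107.1  92. ]
pos [ 0.4734 -0.116   0.2518] rpy [-179.7  -29.4  179.5] t 7.83 | shift(now frame) [-0.342  0.013  0.215] shift(new frame) [-0.343  0.012  0.214] turn [-0.0015  0.0015  0.    ]
[[272.2 218.7]
 [266.9 234.7]]
189 166
```

View pics/s2.png

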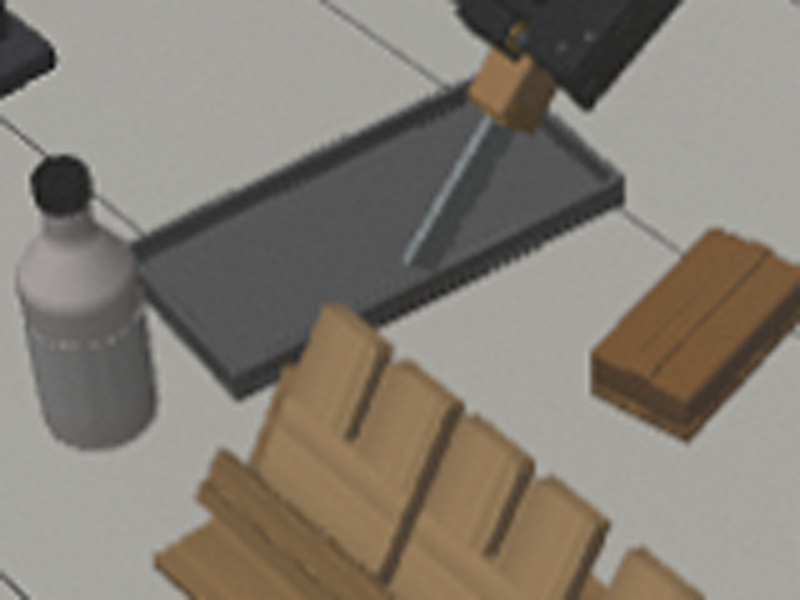

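The scene crop shows the blade tip at (410,262) where it was predicted, with the right divider's slot mouth at about (390,350) straight below it. Next I descend.

```bash
python3 -m creep '{"translation":[[-0.17,0.006,0.1],[-0.17,0.006,0.11],[0,0,0],[0,0,0]],"turn":[[0,0,0],[0,0,0],[0,0,0],[0,0,0]],"grip":[0.1,0.1,0.1,0.1]}' 25
cat > st.py <<'E'
from h import *
import sys
M={'R':[.5856,-.116,.1257],'M':[.5865,-.0163,.126],'L':[.5874,.0917,.1265]}[sys.argv[1]]
d=rig()[0]-np.array(M); o=env.get_obs()
print('tip rel mouth mm: x %.1f y %.1f z %.1f'%tuple(1000*np.array([d@XD,d[1],d@ZD])),'F',o['force'].round(1),'T',o['wrist_torque'].round(2),'t',o['time_s'])
if len(sys.argv)>2: tipto(np.array(M)+float(sys.argv[2])*ZD,-.5,46)
E
python3 st.py R
python3 -m creep '{"translation":[[-0.05,0,0.03],[-0.05,0,0.03],[0,0,0]],"turn":[[0,0,0],[0,0,0],[0,0,0]],"grip":[0.1,0.1,0.1]}' 25
python3 st.py R .003
```

```text
time_s: 8.38
tool_pos: [0.4888, -0.115, 0.2228]
tool_rot: [-179.8, -29.6, 179.6]
force: [0.1, -0.6, -0.5]
grip_width: 0.0236
grasp_force: 25.0
tip rel mouth mm: x 0.0 y 0.2 z 9.6 F [ 0.1 -0.6 -0.5] T [-0.03 -0.61  0.01] t 8.375
time_s: 8.75
tool_pos: [0.4934, -0.1151, 0.2146]
tool_rot: [-179.8, -29.5, 179.6]
force: [-0.2, -0.7, -1.6]
grip_width: 0.0241
grasp_force: 25.0
tip rel mouth mm: x -0.1 y 0.1 z 0.3 F [-0.2 -0.7 -1.6] T [ 0.   -0.65 -0.04] t 8.75
pos [ 0.4934 -0.1151  0.2146] rpy [-179.8  -29.5  179.6] t 8.75 | shift(now frame) [ 0.028 -0.002 -0.023] shift(new frame) [ 0.028 -0.002 -0.023] turn [-0.0013  0.0009  0.0003]
```

```bash
for i in 1; do :; done
python3 -m creep '{"translation":[[-0.03,0,0.018],[0,0,0]],"turn":[[0,0,0],[0,0,0]],"grip":[0.1,0.1]}' 25 | grep force
python3 st.py R
python3 -m creep '{"translation":[[-0.03,0,0.018],[0,0,0]],"turn":[[0,0,0],[0,0,0]],"grip":[0.1,0.1]}' 25 | grep force
python3 st.py R
python3 -m creep '{"translation":[[-0.02,0,0.012],[0,0,0]],"turn":[[0,0,0],[0,0,0]],"grip":[0.1,0.1]}' 25 | grep force
python3 st.py R
```

```text
force: [-0.5, -0.0, -1.4]
grasp_force: 25.0
tip rel mouth mm: x 0.1 y 0.1 z -2.4 F [-0.5 -0.  -1.4] T [ 0.02 -0.62  0.01] t 9.0
force: [0.4, 0.2, -1.5]
grasp_force: 25.0
tip rel mouth mm: x -0.0 y 0.1 z -5.2 F [ 0.4  0.2 -1.5] T [ 0.01 -0.66 -0.03] t 9.25
force: [-0.7, 0.8, -0.4]
grasp_force: 25.0
tip rel mouth mm: x 0.0 y 0.1 z -7.0 F [-0.7  0.8 -0.4] T [ 0.07 -0.66  0.07] t 9.5
```

```bash
python3 -m creep '{"translation":[[-0.03,0,0.018],[0,0,0]],"turn":[[0,0,0],[0,0,0]],"grip":[0.1,0.1]}' 25 | grep force
python3 st.py R
python3 -m creep '{"translation":[[-0.03,0,0.018],[0,0,0]],"turn":[[0,0,0],[0,0,0]],"grip":[0.1,0.1]}' 25 | grep force
python3 st.py R
python3 -m creep '{"translation":[[-0.04,0,0.024],[0,0,0]],"turn":[[0,0,0],[0,0,0]],"grip":[0.1,0.1]}' 25 | grep force
python3 st.py R
```

```text
force: [-0.5, -0.1, -1.9]
grasp_force: 25.0
tip rel mouth mm: x -0.1 y 0.1 z -9.9 F [-0.5 -0.1 -1.9] T [-0.03 -0.69  0.03] t 9.75
force: [0.1, 0.4, -1.2]
grasp_force: 25.0
tip rel mouth mm: x -0.1 y 0.1 z -12.7 F [ 0.1  0.4 -1.2] T [-0.02 -0.61  0.02] t 10.0
force: [-0.3, -0.7, -1.5]
grasp_force: 25.0
tip rel mouth mm: x -0.2 y 0.0 z -16.6 F [-0.3 -0.7 -1.5] T [ 0.02 -0.72  0.01] t 10.25
```

The right slot takes the blade freely, down to 16 mm without resistance. I withdraw and go to the middle one.

```bash
python3 -m creep '{"translation":[[0.15,0,-0.09],[0.2,0,-0.11],[0.15,0,-0.09],[0,0.42,0],[0,0.41,0]],"turn":[[0,0,0],[0,0,0],[0,0,0],[0,0,0],[0,0,0]],"grip":[0.1,0.1,0.1,0.1,0.1]}' 25
python3 -m creep '{"translation":[[0,0.41,0],[0,0,0],[0,0,0]],"turn":[[0,0,0],[0,0,0],[0,0,0]],"grip":[0.1,0.1,0.1]}' 25 |grep force
python3 st.py M .003
```

```text
time_s: 10.88
tool_pos: [0.4785, -0.048, 0.2413]
tool_rot: [-179.7, -29.4, 179.5]
force: [0.3, -0.1, -0.9]
grip_width: 0.0242
grasp_force: 25.0
force: [0.7, -0.4, -1.2]
grasp_force: 25.0
tip rel mouth mm: x -0.4 y -1.2 z 30.2 F [ 0.7 -0.4 -1.2] T [ 0.   -0.72  0.01] t 11.25
pos [ 0.4788 -0.0165  0.2405] rpy [-179.7  -29.4  179.5] t 11.25 | shift(now frame) [-0.297  0.015  0.162] shift(new frame) [-0.298  0.014  0.161] turn [-0.0017  0.0014  0.    ]
```

```bash
python3 -m creep '{"translation":[[-0.15,0.015,0.08],[-0.15,0,0.08],[0,0,0]],"turn":[[0,0,0],[0,0,0],[0,0,0]],"grip":[0.1,0.1,0.1]}' 25 | grep force
python3 st.py M
python3 -m creep '{"translation":[[-0.04,0,0.024],[0,0,0]],"turn":[[0,0,0],[0,0,0]],"grip":[0.1,0.1]}' 25 | grep force
python3 st.py M
python3 -m creep '{"translation":[[-0.02,0,0.012],[0,0,0]],"turn":[[0,0,0],[0,0,0]],"grip":[0.1,0.1]}' 25 | grep force
python3 st.py M
python3 -m creep '{"translation":[[-0.02,0,0.012],[0,0,0]],"turn":[[0,0,0],[0,0,0]],"grip":[0.1,0.1]}' 25 | grep force
python3 st.py M
```

```text
force: [0.3, -0.5, -1.4]
grasp_force: 25.0
tip rel mouth mm: x -1.2 y 0.2 z 0.9 F [ 0.3 -0.5 -1.4] T [ 0.04 -0.65  0.05] t 11.625
force: [-0.3, 0.8, 0.0]
grasp_force: 25.0
tip rel mouth mm: x 0.2 y 0.8 z -1.4 F [-0.3  0.8  0. ] T [ 0.01 -0.68  0.02] t 11.875
force: [-0.5, -0.1, -0.4]
grasp_force: 25.0
tip rel mouth mm: x 0.3 y 0.8 z -3.1 F [-0.5 -0.1 -0.4] T [ 0.02 -0.69 -0.02] t 12.125
force: [-0.0, 0.3, -1.0]
grasp_force: 25.0
tip rel mouth mm: x 0.2 y 0.8 z -5.1 F [-0.   0.3 -1. ] T [ 0.06 -0.67  0.02] t 12.375
```

```bash
python3 -m creep '{"translation":[[-0.02,-0.005,0.012],[0,0,0]],"turn":[[0,0,0],[0,0,0]],"grip":[0.1,0.1]}' 25 | grep force
python3 st.py M
python3 -m creep '{"translation":[[-0.03,0,0.018],[0,0,0]],"turn":[[0,0,0],[0,0,0]],"grip":[0.1,0.1]}' 25 | grep force
python3 st.py M
python3 -m creep '{"translation":[[-0.03,0,0.018],[0,0,0]],"turn":[[0,0,0],[0,0,0]],"grip":[0.1,0.1]}' 25 | grep force
python3 st.py M
```

```text
force: [-0.4, 0.2, -1.5]
grasp_force: 25.0
tip rel mouth mm: x 0.1 y 0.3 z -7.0 F [-0.4  0.2 -1.5] T [ 0.08 -0.66 -0.01] t 12.625
force: [0.4, 0.3, -1.0]
grasp_force: 25.0
tip rel mouth mm: x -0.0 y 0.3 z -10.0 F [ 0.4  0.3 -1. ] T [ 0.01 -0.64 -0.06] t 12.875
force: [-1.0, 0.2, -0.6]
grasp_force: 25.0
tip rel mouth mm: x -0.0 y 0.3 z -12.7 F [-1.   0.2 -0.6] T [-0.02 -0.65  0.01] t 13.125
```

```bash
python3 -m creep '{"translation":[[0.15,0,-0.09],[0.2,0,-0.11],[0.13,0,-0.08],[0,0.45,0],[0,0.45,0]],"turn":[[0,0,0],[0,0,0],[0,0,0],[0,0,0],[0,0,0]],"grip":[0.1,0.1,0.1,0.1,0.1]}' 25 | grep force
python3 -m creep '{"translation":[[0,0.44,0],[0,0,0],[0,0,0]],"turn":[[0,0,0],[0,0,0],[0,0,0]],"grip":[0.1,0.1,0.1]}' 25 |grep force
python3 st.py L .003
```

```text
force: [0.1, 0.2, -1.1]
grasp_force: 25.0
force: [-0.1, -0.5, -1.0]
grasp_force: 25.0
tip rel mouth mm: x -0.3 y -1.1 z 31.8 F [-0.1 -0.5 -1. ] T [ 0.04 -0.67  0.11] t 14.125
pos [0.4791 0.0915 0.2425] rpy [-179.7  -29.5  179.5] t 14.12 | shift(now frame) [-0.314  0.014  0.174] shift(new frame) [-0.314  0.014  0.172] turn [-0.0016  0.0014  0.0001]
```

```bash
python3 -m creep '{"translation":[[-0.16,0.012,0.09],[-0.16,0,0.08],[0,0,0]],"turn":[[0,0,0],[0,0,0],[0,0,0]],"grip":[0.1,0.1,0.1]}' 25 | grep force
python3 st.py L
python3 -m creep '{"translation":[[-0.03,0,0.018],[0,0,0]],"turn":[[0,0,0],[0,0,0]],"grip":[0.1,0.1]}' 25 | grep force
python3 st.py L
python3 -m creep '{"translation":[[-0.015,0,0.009],[0,0,0]],"turn":[[0,0,0],[0,0,0]],"grip":[0.1,0.1]}' 25 | grep force
python3 st.py L
python3 -m creep '{"translation":[[-0.01,0,0.006],[0,0,0]],"turn":[[0,0,0],[0,0,0]],"grip":[0.1,0.1]}' 25 | grep force
python3 st.py L
```

```text
force: [-0.1, 0.2, -0.1]
grasp_force: 25.0
tip rel mouth mm: x -0.8 y -0.5 z 0.7 F [-0.1  0.2 -0.1] T [ 0.06 -0.67 -0.  ] t 14.5
force: [1.0, 0.1, -0.8]
grasp_force: 25.0
tip rel mouth mm: x 0.6 y 0.6 z -0.4 F [ 1.   0.1 -0.8] T [ 0.09 -0.66 -0.01] t 14.75
force: [-0.2, 0.1, -0.7]
grasp_force: 25.0
tip rel mouth mm: x 0.7 y 0.5 z -1.7 F [-0.2  0.1 -0.7] T [ 0.02 -0.6  -0.04] t 15.0
force: [-0.8, 0.5, -1.8]
grasp_force: 25.0
tip rel mouth mm: x 0.5 y 0.6 z -2.8 F [-0.8  0.5 -1.8] T [ 0.03 -0.65  0.02] t 15.25
```

```bash
python3 -m creep '{"translation":[[-0.015,-0.004,0.009],[0,0,0]],"turn":[[0,0,0],[0,0,0]],"grip":[0.1,0.1]}' 25 | grep force
python3 st.py L
python3 -m creep '{"translation":[[-0.01,0,0.006],[0,0,0]],"turn":[[0,0,0],[0,0,0]],"grip":[0.1,0.1]}' 25 | grep force
python3 st.py L
python3 -m creep '{"translation":[[-0.01,0,0.006],[0,0,0]],"turn":[[0,0,0],[0,0,0]],"grip":[0.1,0.1]}' 25 | grep force
python3 st.py L
```

```text
force: [-1.2, -0.4, -1.3]
grasp_force: 25.0
tip rel mouth mm: x 0.5 y 0.1 z -4.3 F [-1.2 -0.4 -1.3] T [-0.   -0.65 -0.04] t 15.5
force: [-1.0, 0.2, -0.5]
grasp_force: 25.0
tip rel mouth mm: x 0.5 y 0.2 z -5.1 F [-1.   0.2 -0.5] T [-0.01 -0.63 -0.02] t 15.75
force: [-0.3, -0.4, -0.9]
grasp_force: 25.0
tip rel mouth mm: x 0.5 y 0.2 z -6.1 F [-0.3 -0.4 -0.9] T [ 0.04 -0.61 -0.  ] t 16.0
```

```bash
python3 -m creep '{"translation":[[-0.015,0,0.009],[0,0,0]],"turn":[[0,0,0],[0,0,0]],"grip":[0.1,0.1]}' 25 | grep force
python3 st.py L
python3 -m creep '{"translation":[[-0.015,0,0.009],[0,0,0]],"turn":[[0,0,0],[0,0,0]],"grip":[0.1,0.1]}' 25 | grep force
python3 st.py L
python3 - <<'E'
from h import *
c=shot('scene')
f=c['frame'];u,v=proj(c,[.5874,.0917,.1265])[0].astype(int)
cv2.imwrite('pics/s3.png',cv2.resize(f[v-80:v+40,u-110:u+50][:,:,::-1],None,fx=5,fy=5,interpolation=2)); print(u-110,v-80,proj(c,rig()[0]))
E
```

```text
force: [-0.7, -0.0, -0.7]
grasp_force: 25.0
tip rel mouth mm: x 0.4 y 0.4 z -7.4 F [-0.7 -0.  -0.7] T [ 0.18 -0.57 -0.02] t 16.25
force: [-3.7, 0.5, 3.2]
grasp_force: 25.0
tip rel mouth mm: x 0.3 y 0.5 z -8.1 F [-3.7  0.5  3.2] T [ 0.18  0.3  -0.06] t 16.5
220 204 [[328.71507129 288.01724992]]
```

View pics/s3.png

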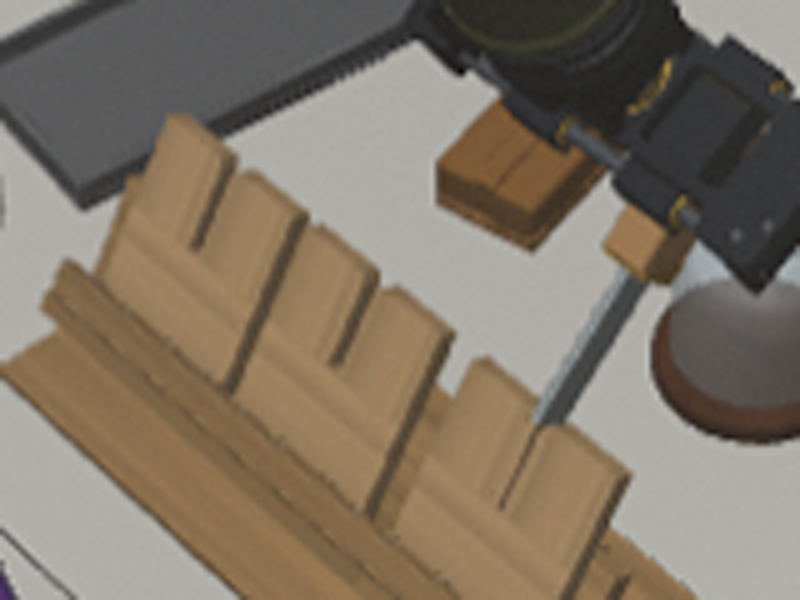

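The scene crop shows the blade tip stuck in the left divider's slot mouth at (545,420). Below it the slot is a thin dark line, clearly narrower than the other two. The force rises to about 5 N, so I press once more lightly to be sure.

```bash
python3 -m creep '{"translation":[[-0.01,0,0.006],[0,0,0],[0,0,0]],"turn":[[0,0,0],[0,0,0],[0,0,0]],"grip":[0.1,0.1,0.1]}' 25 | grep force
python3 st.py L
python3 -m creep '{"translation":[[0.05,0,-0.03],[0.2,0,-0.11],[0.3,0,-0.3],[0.2,-0.4,-0.2],[0,-0.6,-0.1]],"turn":[[0,0,0],[0,0,0],[0,0,0],[0,0,0],[0,0,0]],"grip":[0.1,0.1,0.1,0.1,0.1]}' 25
python3 -m creep '{"translation":[[0,-0.7,0],[0,-0.7,0],[0,-0.7,0],[0,-0.7,0],[0,-0.6,0]],"turn":[[0,0,0],[0,0,0],[0,0,0],[0,0,0],[0,0,0]],"grip":[0.1,0.1,0.1,0.1,0.1]}' 25
python3 - <<'E'
from h import *
go([.427,-.2695,.15],tilt(-3,-16),True);print(rig()[0])
E
```

```text
force: [-4.8, 0.4, 6.5]
grasp_force: 25.0
tip rel mouth mm: x 0.1 y 0.6 z -8.4 F [-4.8  0.4  6.5] T [ 0.15  0.88 -0.08] t 16.925
time_s: 17.55
tool_pos: [0.4771, 0.014, 0.2909]
tool_rot: [-179.8, -29.2, 179.8]
force: [0.8, -0.4, -1.2]
grip_width: 0.0235
grasp_force: 25.0
time_s: 18.18
tool_pos: [0.475, -0.2612, 0.29]
tool_rot: [-179.7, -29.4, 179.4]
force: [1.2, -0.4, -1.9]
grip_width: 0.024
grasp_force: 25.0
pos [ 0.475  -0.2612  0.29  ] rpy [-179.7  -29.4  179.4] t 18.18 | shift(now frame) [-0.505 -0.102  1.984] shift(new frame) [ 1.053 -0.135  1.753] turn [-0.0031 -0.2523  0.0144]
[ 0.56719936 -0.26229703  0.20154998]
```

```bash
python3 -m creep '{"translation":[[0,0,0],[0,0,0],[0,-0.1,0],[0.2,0,0],[0.2,0,0]],"turn":[[0,-0.05,0.004],[0,-0.05,0.004],[0,-0.05,0.004],[0,-0.05,0.002],[0,-0.05,0]],"grip":[0.1,0.1,0.1,0.1,0.1]}' 25 
python3 -m creep '{"translation":[[0.2,0,0.3],[0.2,0,0.4],[0,0,0.4]],"turn":[[0,0,0],[0,0,0],[0,0,0]],"grip":[0.1,0.1,0.1]}' 25
python3 - <<'E'
from h import *
go([.427,-.2695,.06],tilt(-3,-16),True);print(rig()[0],rig()[1].as_euler('xyz',degrees=True))
c=shot('scene','s4f.png'); u,v=proj(c,rig()[0])[0].astype(int)
cv2.imwrite('pics/s4.png',cv2.resize(c['frame'][v-60:v+60,u-60:u+100][:,:,::-1],None,fx=4,fy=4,interpolation=2))
E
```

```text
time_s: 18.8
tool_pos: [0.443, -0.2657, 0.2899]
tool_rot: [-179.1, 15.9, 177.5]
force: [0.4, 0.0, -0.8]
grip_width: 0.0238
grasp_force: 25.0
time_s: 19.18
tool_pos: [0.4346, -0.2666, 0.1947]
tool_rot: [-179.1, 15.5, 177.4]
force: [-0.2, -0.3, -1.2]
grip_width: 0.0239
grasp_force: 25.0
pos [ 0.4346 -0.2666  0.1947] rpy [-179.1   15.5  177.4] t 19.18 | shift(now frame) [ 0.54  -0.012  1.831] shift(new frame) [ 0.554 -0.041  1.827] turn [-0.0044 -0.0025  0.0021]
[ 0.56228745 -0.27293941  0.19729555] [-0.85655896  0.75184151 -2.8595668 ]
```

View pics/s4.png

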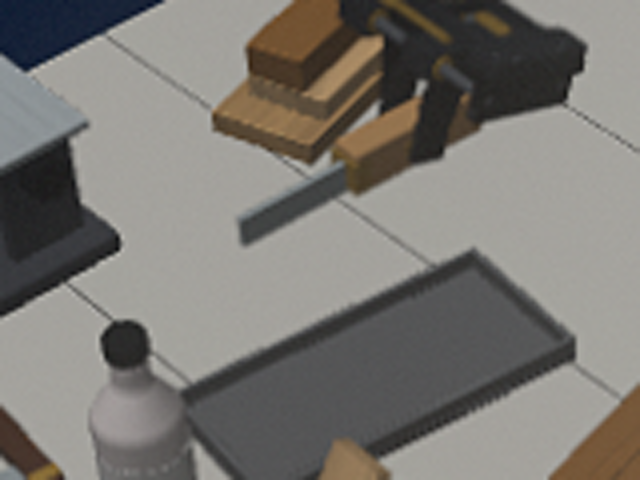

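The crop shows the feeler held level, tip at (245,232), above the tray. I lower it now.

```bash
python3 -m creep '{"translation":[[0.18,-0.02,0.5],[0.18,-0.02,0.5],[0.18,0,0.5],[0,0,0.3],[0,0,0]],"turn":[[-0.004,-0.002,0.002],[0,0,0],[0,0,0],[0,0,0],[0,0,0]],"grip":[0.1,0.1,0.1,0.1,0.1]}' 25
python3 - <<'E'
from h import *
go([.427,-.2695,.031],tilt(-3,-16),True);print(rig()[0],rig()[1].as_euler('xyz',degrees=True))
E
```

```text
time_s: 19.85
tool_pos: [0.4327, -0.269, 0.0438]
tool_rot: [179.9, 15.7, 177.1]
force: [0.2, 0.8, -1.1]
grip_width: 0.0241
grasp_force: 25.0
pos [ 0.4327 -0.269   0.0438] rpy [179.9  15.7 177.1] t 19.85 | shift(now frame) [ 0.111 -0.011  0.368] shift(new frame) [ 0.113 -0.01   0.367] turn [ 0.001  -0.0014  0.0006]
[ 0.56037518 -0.27537949  0.04677947] [ 0.14143188  0.55514562 -2.85199875]
```

```bash
python3 -m creep '{"translation":[[0.06,-0.01,0.18],[0.05,0,0.18],[0,0,0],[0,0,0.01],[0,0,0]],"turn":[[0,0,0],[0,0,0],[0,0,0],[0,0,0],[0,0,0]],"grip":[0.1,0.1,0.1,0.1,0.1]}' 25
python3 - <<'E'
from h import *
go([.427,-.2695,.031],tilt(-3,-16),True)
E
```

```text
time_s: 20.48
tool_pos: [0.4334, -0.2709, 0.014]
tool_rot: [180.0, 15.9, 177.1]
force: [-0.4, -0.3, 0.2]
grip_width: 0.0242
grasp_force: 25.0
pos [ 0.4334 -0.2709  0.014 ] rpy [180.   15.9 177.1] t 20.48 | shift(now frame) [0.019 0.013 0.008] shift(new frame) [0.019 0.013 0.008] turn [ 0.0002 -0.0005  0.0006]
```

```bash
python3 -m creep '{"translation":[[0,0,0.015],[0,0,0],[0,0,0],[0,0,0],[0,0,-0.3]],"turn":[[0,0,0],[0,0,0],[0,0,0],[0,0,0],[0,0,0]],"grip":[0.1,0.5,0.5,0.5,0.5]}' 25 
python3 -m creep '{"translation":[[0,0,-0.4],[0,0,-0.6],[0,0,-0.6],[0,0,-0.6],[0,0.2,-0.3]],"turn":[[0,0,0],[0,0,0],[0,0,0],[0,0,0],[0,0,0]],"grip":[0.5,0.5,0.5,0.5,0.5]}' 25
cat >> h.py <<'E'
def dpose(t): return (R.from_euler('y',t,degrees=True)*R.from_euler('xyz',[180,0,90],degrees=True)).as_euler('xyz',degrees=True)
E
python3 - <<'E'
from h import *
L=np.array([.5874,.0917,.1265])
go(L-.017*ZD+.10*ZD,dpose(-30),True)
go(L-.017*ZD,dpose(-30),True); print(env.get_obs()['qpos'].round(1))
c=shot('top'); f=c['frame']
cv2.imwrite('pics/t2.png',cv2.resize(f[140:310,150:450][:,:,::-1],None,fx=2.6,fy=2.6,interpolation=2))
t=load('top')
hsv=cv2.cvtColor(f,cv2.COLOR_RGB2HSV)
m=((hsv[:,:,1]>60)&(f.max(2)<110)).astype(np.uint8)*255
mm=np.zeros_like(m); mm[240:292,258:308]=m[240:292,258:308]
k=max(cv2.findContours(mm,0,2)[0],key=cv2.contourArea); print('dome',plane(c,[cv2.minEnclosingCircle(k)[0]],.02),cv2.minEnclosingCircle(k)[1])
E
```

```text
time_s: 21.1
tool_pos: [0.4259, -0.2693, 0.0344]
tool_rot: [179.8, 15.7, 177.1]
force: [-0.3, -0.1, 1.0]
grip_width: 0.043
grasp_force: 0.0
time_s: 21.72
tool_pos: [0.3731, -0.2532, 0.2312]
tool_rot: [-179.9, 16.1, 177.0]
force: [0.5, -0.2, 0.1]
grip_width: 0.0435
grasp_force: 0.0
pos [ 0.3731 -0.2532  0.2312] rpy [-179.9   16.1  177. ] t 21.73 | shift(now frame) [-1.798  4.428  1.145] shift(new frame) [4.312 1.665 1.669] turn [-0.066  -0.0545  0.482 ]
pos [ 0.3731 -0.2532  0.2312] rpy [-179.9   16.1  177. ] t 21.73 | shift(now frame) [-2.098  4.464  2.358] shift(new frame) [4.312 1.665 2.919] turn [-0.066  -0.0545  0.482 ]
[ 50.4 -16.5 -10.  119.  -13.8  64.9 132. ]
dome [[0.42415024 0.07045574 0.02      ]] 18.591594696044922
```

View pics/t2.png

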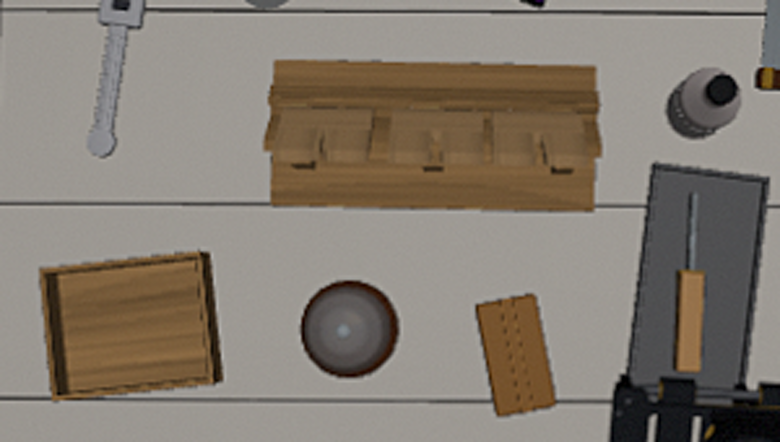

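The feeler lies in the tray at crop (690,320), the dividers stand as before, and the dome is at (0.424,0.070). Next I go to the left divider.

```bash
python3 -m creep '{"translation":[[-0.4,0.5,-0.1],[-0.4,0.6,0],[-0.4,0.6,0],[-0.4,0.6,0],[-0.2,0.6,0]],"turn":[[0,0.02,0],[0,0.02,0],[0,0.02,0],[0,0.02,0],[0,0.01,0]],"grip":[0.6,0.6,0.6,0.6,0.6]}' 25 
python3 -m creep '{"translation":[[0,0.6,0],[0,0.5,0],[0,0,0],[0,0,0],[0,0,0]],"turn":[[0,0,0.04],[0,0,0.05],[0,0,0.055],[0,0,0.055],[0,0,0.055]],"grip":[0.6,0.6,0.6,0.6,0.6]}' 25 
python3 -m creep '{"translation":[[0,0,0],[0,0,0],[0,0,0],[0,0,0],[0,0,0]],"turn":[[0,0,0.055],[0,0,0.055],[0,0,0.055],[0,0,0.055],[0,0,0.01]],"grip":[0.6,0.6,0.6,0.6,0.6]}' 25
python3 - <<'E'
from h import *
L=np.array([.5874,.0917,.1265])
go(L-.017*ZD+.10*ZD,dpose(-30),True)
E
```

```text
time_s: 22.4
tool_pos: [0.5256, -0.0254, 0.259]
tool_rot: [179.9, -0.3, 177.1]
force: [-0.0, -0.5, 0.3]
grip_width: 0.0522
grasp_force: 0.0
time_s: 23.02
tool_pos: [0.5333, 0.0604, 0.2586]
tool_rot: [-179.8, -0.3, 130.9]
force: [0.5, -0.2, 0.3]
grip_width: 0.0519
grasp_force: 0.0
time_s: 23.65
tool_pos: [0.5333, 0.0602, 0.2588]
tool_rot: [-179.6, -0.1, 89.8]
force: [0.3, -0.2, 0.7]
grip_width: 0.0522
grasp_force: 0.0
pos [0.5333 0.0602 0.2588] rpy [-1.796e+02 -1.000e-01  8.980e+01] t 23.65 | shift(now frame) [0.394 0.279 0.957] shift(new frame) [ 0.394 -0.242  0.967] turn [-0.1686 -0.     -0.001 ]
```

```bash
python3 -m creep '{"translation":[[0.13,0,0],[0.13,0,0],[0.13,0,0],[0,-0.12,0.2],[0,-0.12,0.2]],"turn":[[-0.056,0,0],[-0.056,0,0],[-0.056,0,0],[0,0,0],[0,0,0]],"grip":[0.6,0.6,0.6,0.6,0.6]}' 25
python3 - <<'E'
from h import *
L=np.array([.5874,.0917,.1265])
go(L-.017*ZD+.06*ZD,dpose(-30),True); go(L-.017*ZD,dpose(-30),True); print(env.get_obs()['qpos'].round(1))
shot('wrist','w2.png')
E
```

```text
time_s: 24.28
tool_pos: [0.5292, 0.084, 0.2216]
tool_rot: [155.1, 0.9, 89.7]
force: [0.3, -0.6, -0.6]
grip_width: 0.052
grasp_force: 0.0
pos [0.5292 0.084  0.2216] rpy [155.1   0.9  89.7] t 24.27 | shift(now frame) [0.113 0.132 1.081] shift(new frame) [0.096 0.036 1.09 ] turn [-0.0282  0.0053  0.0009]
pos [0.5292 0.084  0.2216] rpy [155.1   0.9  89.7] t 24.27 | shift(now frame) [0.126 0.199 1.828] shift(new frame) [0.096 0.036 1.84 ] turn [-0.0282  0.0053  0.0009]
[ 14.6 -13.7 -27.5 119.2   0.4  48.9 -13.9]
```

View pics/w2.png

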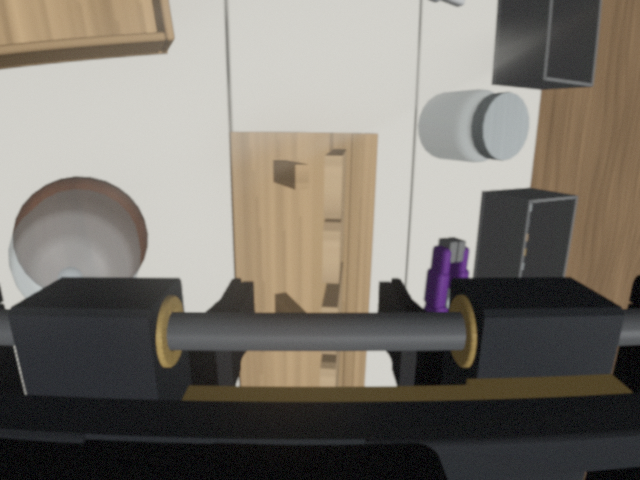

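The wrist view looks down the slope: the dividers' top edges form the strip at x≈333, between the fingertips at about 230 and 390. I align the last 5° and then descend.

```bash
python3 -m creep '{"translation":[[0.09,0.03,0],[0,0,0.4],[0,0,0.4],[0,0,0.25],[0,0,0]],"turn":[[-0.028,0.005,0.001],[0,0,0],[0,0,0],[0,0,0],[0,0,0]],"grip":[0.6,0.6,0.6,0.6,0.6]}' 25
python3 - <<'E'
from h import *
L=np.array([.5874,.0917,.1265])
go(L-.017*ZD,dpose(-30),True); print(env.get_obs()['qpos'].round(1))
E
```

```text
time_s: 24.95
tool_pos: [0.5732, 0.0896, 0.1483]
tool_rot: [150.3, -0.0, 89.7]
force: [-0.2, -0.5, 0.0]
grip_width: 0.0522
grasp_force: 0.0
pos [0.5732 0.0896 0.1483] rpy [150.3  -0.   89.7] t 24.95 | shift(now frame) [0.028 0.022 0.771] shift(new frame) [0.027 0.018 0.771] turn [-0.0017  0.0006 -0.0013]
[ 16.7  -5.9 -31.6 123.8   8.7  32.8 -22. ]
```

```bash
python3 -m creep '{"translation":[[0.02,0.02,0.3],[0,0,0.3],[0,0,0.16],[0,0,0],[0,0,0]],"turn":[[0,0,0],[0,0,0],[0,0,0],[0,0,0],[0,0,0]],"grip":[0.6,0.6,0.6,0.6,0.05]}' 25 
python3 -m creep '{"translation":[[0,0,0],[0,0,0],[0,0,0]],"turn":[[0,0,0],[0,0,0],[0,0,0]],"grip":[0.05,0.05,0.05]}' 25
python3 - <<'E'
from h import *
L=np.array([.5874,.0917,.1265])
go(L-.017*ZD,dpose(-30),True)
E
```

```text
time_s: 25.58
tool_pos: [0.606, 0.0915, 0.0994]
tool_rot: [150.0, -0.0, 89.7]
force: [0.2, -0.8, -0.1]
grip_width: 0.0476
grasp_force: 0.0
time_s: 25.95
tool_pos: [0.6056, 0.0914, 0.0985]
tool_rot: [150.1, -0.0, 89.7]
force: [-0.2, 0.3, -0.5]
grip_width: 0.0199
grasp_force: 0.0
pos [0.6056 0.0914 0.0985] rpy [150.1  -0.   89.7] t 25.95 | shift(now frame) [ 0.004 -0.022  0.029] shift(new frame) [ 0.004 -0.022  0.029] turn [-0.0003  0.0007 -0.0016]
```

```bash
python3 -m creep '{"translation":[[0,0,0],[0,0,0],[0,0,-0.1],[0,0,-0.2],[0,0,-0.3]],"turn":[[0,0,0],[0,0,0],[0,0,0],[0,0,0],[0,0,0]],"grip":[0.05,0.05,0.05,0.05,0.05]}' 25 
python3 -m creep '{"translation":[[0,0,-0.4],[0,0,-0.4],[0,0,-0.4],[0,0,-0.2],[0,0,0]],"turn":[[0,0,0],[0,0,0],[0,0,0],[0,0,0],[0,0,0]],"grip":[0.05,0.05,0.05,0.05,0.05]}' 25
python3 - <<'E'
from h import *
B=np.array([.426,.287,.008])   # divider bottom target, upright-ish lean 10
t=-10; zd=R.from_euler('y',t,degrees=True).apply([0,0,1])
b=B+np.array([.03,0,0])
go(b+.093*zd+[0,0,.12],dpose(t),True); go(b+.093*zd,dpose(t),True); print(env.get_obs()['qpos'].round(1))
E
```

```text
time_s: 26.58
tool_pos: [0.5807, 0.0916, 0.1396]
tool_rot: [150.2, -0.1, 89.7]
force: [-0.1, -0.8, -0.5]
grip_width: 0.0117
grasp_force: 25.0
time_s: 27.2
tool_pos: [0.5278, 0.0948, 0.2347]
tool_rot: [149.9, -0.1, 90.0]
force: [-0.8, 0.2, -0.6]
grip_width: 0.0119
grasp_force: 25.0
pos [0.5278 0.0948 0.2347] rpy [ 1.499e+02 -1.000e-01  9.000e+01] t 27.2 | shift(now frame) [ 2.402 -1.128 -0.163] shift(new frame) [ 2.402 -1.116  0.229] turn [ 1.115e-01 -7.000e-04 -1.000e-04]
pos [0.5278 0.0948 0.2347] rpy [ 1.499e+02 -1.000e-01  9.000e+01] t 27.2 | shift(now frame) [ 2.399 -1.879  1.135] shift(new frame) [ 2.402 -1.376  1.706] turn [ 1.115e-01 -7.000e-04 -1.000e-04]
[  2.4 -17.2 -18.1 122.7   3.9  44.7 -18.4]
```

```bash
python3 -m creep '{"translation":[[0.3,0,0],[0.5,0,0],[0.5,0,0],[0.5,-0.1,0],[0.4,-0.3,0]],"turn":[[0.028,0,0],[0.028,0,0],[0.028,0,0],[0.027,0,0],[0,0,0]],"grip":[0.05,0.05,0.05,0.05,0.05]}' 25 
python3 -m creep '{"translation":[[0.2,-0.4,0],[0,-0.3,0],[0,0,0]],"turn":[[0,0,0],[0,0,0],[0,0,0]],"grip":[0.05,0.05,0.05]}' 25
python3 - <<'E'
from h import *
B=np.array([.426,.287,.008])
t=-10; zd=R.from_euler('y',t,degrees=True).apply([0,0,1])
b=B+np.array([.03,0,0])
go(b+.093*zd+[0,0,.06],dpose(t),True); go(b+.093*zd,dpose(t),True); print(env.get_obs()['qpos'].round(1))
c=shot('scene'); u,v=430,290
cv2.imwrite('pics/s5.png',cv2.resize(c['frame'][180:380,320:560][:,:,::-1],None,fx=2.5,fy=2.5,interpolation=2))
E
```

```text
time_s: 27.82
tool_pos: [0.499, 0.2693, 0.2263]
tool_rot: [170.2, -0.2, 89.6]
force: [-0.4, -0.1, -0.3]
grip_width: 0.0114
grasp_force: 25.0
time_s: 28.2
tool_pos: [0.4409, 0.2848, 0.2169]
tool_rot: [170.1, -0.0, 89.9]
force: [0.2, -0.7, -0.6]
grip_width: 0.0117
grasp_force: 25.0
pos [0.4409 0.2848 0.2169] rpy [170.1  -0.   89.9] t 28.2 | shift(now frame) [ 0.027 -0.136  0.937] shift(new frame) [ 0.028 -0.138  0.937] turn [-0.0005  0.     -0.0008]
pos [0.4409 0.2848 0.2169] rpy [170.1  -0.   89.9] t 28.2 | shift(now frame) [ 0.027 -0.265  1.676] shift(new frame) [ 0.028 -0.268  1.676] turn [-0.0005  0.     -0.0008]
[ -6.1  -1.9 -33.1 107.1   5.6  66.9 -41.3]
```

View pics/s5.png

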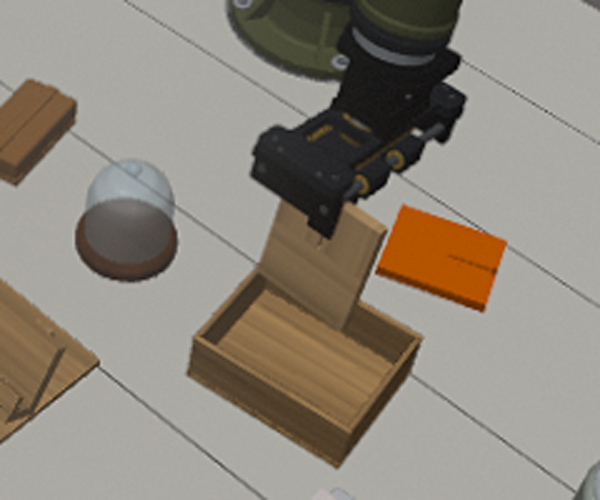

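The divider is held at crop (320,265), over the box at (305,360), clear of the orange look-alike. I lower it in.

```bash
python3 -m creep '{"translation":[[0.03,-0.13,0.4],[0,-0.13,0.4],[0,0,0.4],[0,0,0.25],[0,0,0.08]],"turn":[[0,0,0],[0,0,0],[0,0,0],[0,0,0],[0,0,0]],"grip":[0.05,0.05,0.05,0.05,0.05]}' 25 
python3 -m creep '{"translation":[[0,0,0.04],[0,0,0]],"turn":[[0,0,0],[0,0,0]],"grip":[0.05,0.05]}' 25
```

```text
time_s: 28.88
tool_pos: [0.4438, 0.2858, 0.0922]
tool_rot: [170.2, -0.0, 89.6]
force: [0.3, 0.6, -0.7]
grip_width: 0.0122
grasp_force: 25.0
time_s: 29.12
tool_pos: [0.4446, 0.287, 0.0911]
tool_rot: [170.0, -0.1, 89.7]
force: [-0.0, -1.0, -0.4]
grip_width: 0.0118
grasp_force: 25.0
```

```bash
python3 -m creep '{"translation":[[0,0,0.05],[0,0,0]],"turn":[[0,0,0],[0,0,0]],"grip":[0.05,0.05]}' 25 | grep -E "pos|^force"
python3 -m creep '{"translation":[[0,0,0.04],[0,0,0]],"turn":[[0,0,0],[0,0,0]],"grip":[0.05,0.05]}' 25| grep -E "pos|^force"
python3 -m creep '{"translation":[[0,0,0.03],[0,0,0]],"turn":[[0,0,0],[0,0,0]],"grip":[0.05,0.05]}' 25| grep -E "pos|^force"
```

```text
tool_pos: [0.4452, 0.2873, 0.0874]
force: [0.4, -0.5, 3.1]
tool_pos: [0.4471, 0.2875, 0.0873]
force: [-5.9, -4.4, 22.2]
tool_pos: [0.449, 0.2879, 0.0867]
force: [-7.3, -6.9, 29.4]
```

```bash
python3 -m creep '{"translation":[[0,0,-0.06],[0,0,0],[0,0,0],[0,0,0],[0,0,0]],"turn":[[0,0,0],[0,0,0],[0,0,0],[0,0,0],[0,0,0]],"grip":[0.05,0.05,0.6,0.6,0.6]}' 25 | grep -E "pos|force|width"
python3 -m creep '{"translation":[[0,0,-0.2],[0,0,-0.4],[0,0,-0.6],[0,0,-0.6],[0,0,-0.5]],"turn":[[0,0,0],[0,0,0],[0,0,0],[0,0,0],[0,0,0]],"grip":[0.6,0.6,0.6,0.6,0.6]}' 25| grep -E "pos|force"
python3 -m creep '{"translation":[[0,-0.2,-0.3],[0,0,0],[0,0,0],[0,0,0],[0,0,0]],"turn":[[0,0,0],[0,0,0],[0,0,0],[0,0,0],[0,0,0]],"grip":[0.6,0.6,0.6,0.6,0.6]}' 25| grep -E "pos|force"
python3 - <<'E'
from h import *
c=shot('scene'); 
cv2.imwrite('pics/s6.png',cv2.resize(c['frame'][160:400,200:560][:,:,::-1],None,fx=2.2,fy=2.2,interpolation=2))
px,P=cloud(c,380,270,500,370)
m=(abs(P[:,0]-.426)<.12)&(abs(P[:,1]-.287)<.07)&(P[:,2]>.065); print('above rim',m.sum(),P[m].mean(0),P[m].max(0))
E
```

```text
tool_pos: [0.4443, 0.2866, 0.0851]
force: [-0.5, 0.3, 0.3]
grip_width: 0.0339
grasp_force: 0.1
tool_pos: [0.4124, 0.2875, 0.2702]
force: [0.9, -0.1, 0.9]
grasp_force: 0.0
tool_pos: [0.3929, 0.2867, 0.2867]
force: [-0.7, -0.5, -0.0]
grasp_force: 0.0
above rim 241 [0.3754139  0.28688338 0.06888272] [0.39389152 0.33372469 0.07796602]
```

View pics/s6.png

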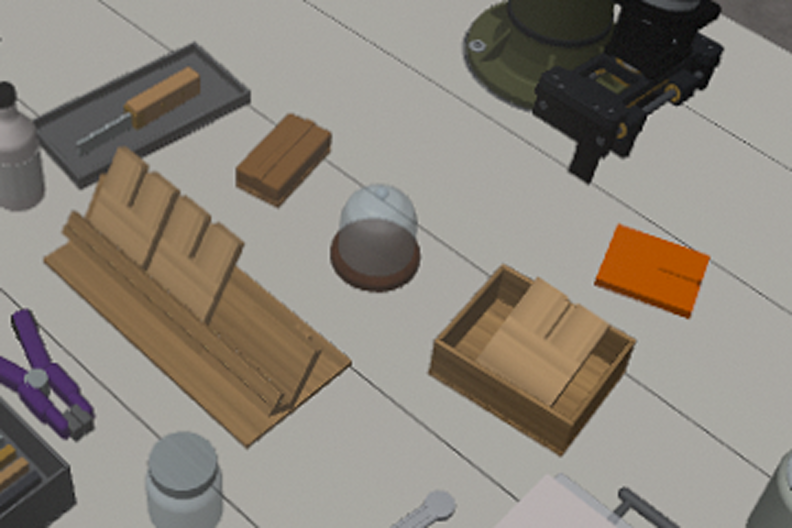

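The picture shows the divider leaning inside the rework box at (545,340) with its lower edge on the floor. The feeler lies in the tray at (140,110), and the other two dividers stand in the rack at about (130,215) and (190,260). The arm is clear, so I hand in.

```bash
python3 -c "
from cell import env
print(env.sign_off())"
```

```text
the job is handed in; nothing more can be done
None
```

The job is handed in: the blade jammed in the left divider's slot, so that divider is now in the rework box; the feeler is back in its tray, the other two dividers still stand in the rack, and sign-off returned no verdict.

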